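# Check a dry-block heater with a surface temperature probe

## Robot

A 6-joint arm with a two-finger parallel gripper is mounted at the origin on a cart in front of the work surface, level with it; the furniture and walls round the work are solid. World frame = base frame: x ahead of the robot, y to its left, z up, the work surface at z = 0. Lengths are in m, angles in degrees, forces in N, time in s.
With the tool pointing down it reaches from about 0.25 to 0.725 m from the base axis. Payload 9.7 kg.
Tool frame: the origin (TCP) lies on the centre line of the jaws, within the pads' length; the fingertips stand 22 mm ahead of it and the grasp point (between the pads) lies 3 mm ahead of it; z points along the fingers, y is the direction in which the jaws open and shut (so a half turn about z gives the same grasp; the last joint's range is limited). The gripper opens to 85 mm and grips with 20 to 120 N. Pads are 22 mm wide; open, the fingers measure 114 mm over their backs; the gripper's body (76 mm by 85 mm) begins 54 mm behind the grasp point. The pads swing forward as they close: fully open they stand 13 mm farther back than shut.
Start: joints at [65.489, 4.979, 10.078, 95.1, 0, 90], TCP at [0.228, 0.5, 0.253] pointing down, gripper open.
Joint ranges: [-179.16, 179.16], [-48.56, 103.87], [-65.8, 70.77], [-126.05, 130.52], [-82.76, 87.17], [-180, 180]. Speed limits (degrees/s): [127.2, 127.2, 147.25, 180, 180, 180].

## Interface

Orientations are given as [roll, pitch, yaw] about the fixed x, y, z axes, in that order (R = Rz(yaw) Ry(pitch) Rx(roll)).
In Python, from workcell import monitor, eyes, job gives the robot as it stands. The module is installed in compiled form; this text tells all that it offers.
- The arm moves only by the tool drive_tool, never from a script. Its argument "plan" is a list of rows, each a list of 3 entries, a list of its own where there are three numbers: the opening, from 0 (shut) to 1 (fully open), then the shift along the world's x, y, z in m, then the turn about the world's z in degrees. In form: [[gripper, [x, y, z], yaw], ...]. A call has 1 to 10 rows; each row shifts and turns the commanded pose from where the row before left it; what a row does not reach is not made up. A row lasts 1/8 s, in which the tool goes at most 62.5 mm and 10.7 degrees, less where a joint would pass 70% of its speed; a pose out of reach is approached as far as the arm can. A call is refused whole if a number of a shift passes 0.0625 or a number of a turn 10.7, either way. A call with a gripper value outside its range is refused whole. The fingers move at their own pace and stop on an object; "grip_force" is the grip in N (left out, the last holds). Time passes only in rows, so rows that do not move let the fingers close. It gives the time, the measured TCP pose, the force and the opening at its end, in the units of the state.
- monitor.get_obs(): the state, without advancing time (a new reading comes with each control period).
- eyes.camera(name): name is "scene" or "side" or "wrist"; returns (picture, depth): 384x512x3 uint8, red, green, blue; 384x512 float32, m along the optical axis (not along the pixel's ray), 0 where there is no reading.
- eyes.camera_params(name): a dict with "fx", "fy", "cx", "cy" (pixels), "extrinsics" (4x4, takes a point from world to camera coordinates); the wrist camera has in their place "mount" (4x4, takes a point from camera to tool coordinates, whose origin is the TCP and whose axes are the flange's). Camera axes: x right, y down, z forward; pixel columns grow to the right and rows downward; lengths in m; the calibration is good to about 2 mm. A picture is of the moment at which its call begins: read the wrist's pose just before it. camera_params takes no time and is no camera call.
- job.job_done(): hands the job in, once; it reports no verdict.
The state is a dict: "time": time; "q": joint angles; "qd": joint speeds; "joint_efforts": joint torques, N m; "ee_pos": TCP position; "tcp_rot": TCP orientation; "wrist_force": force on the tool from outside, world axes, zero at the start; "torque": the same for the moment, N m; "opening": finger opening in m.
Only numpy, scipy, OpenCV 4.12 (cv2) and the standard library are available. Lean on these libraries where they do the work, as an engineer would, in place of code of your own. Each camera call takes 0.05 s, during which the arm holds its last target.

## Task

Before samples are loaded, the heating block with the red spot has to be checked: lift the yellow-handled temperature probe up and off its forked hook, stand it upright with its spring-loaded tip on the red spot, and press lightly so that the tip is pushed about halfway in. Finish while still holding the probe there, pressing gently and keeping it steady; do not let go or put it back. Never push the tip hard against the block, do not touch the heater with the blue spot with the probe, and leave the other things on the bench where they are.

Things in the scene. Friction and masses are not known exactly. Their poses are not given: they have to be found in the camera images.
- probe: Loose surface probe, 0.15 to 0.24 kg, round about its z, hanging upright (z up) in the fork. Origin: centre of the underside of the black collar (34 mm diameter, z 0 to 6 mm). Above: yellow grip handle, 24 mm diameter, z 6 to 72 mm, cap to 76. Below: steel shaft, 12 mm diameter, to z -104 mm, then the copper spring tip, 8 mm diameter, to z -120 mm. Mass centre below the collar.
- plunger (a joint): How far the probe's spring-loaded tip is pushed into the shaft, in m: 0 fully out (free), 0.012 fully in (stop). The spring needs about 2.1 N to begin to move and then 0.7 N more per mm: about 6.3 N at half travel (0.006), 10.5 N at the stop.
- tip (a point): Centre of the flat end of the probe's spring-loaded tip (moves with the tip).
- hook_stand: Fixed stand (place and yaw vary): round grey foot of 110 mm diameter, 12 mm thick, a 12 mm post 46 mm behind the origin (+x), on it a forked hook pointing to the stand's -x. Origin on the table below the hanging probe. Highest point 188 mm, at the fork's ends.
- fork (a point): Where the centre of the probe's collar underside rests: midway between the two prongs at their upper side, 175 mm above the table. Prongs: 8 mm bars along the stand's x, 17 mm gap; their ends, 24 to 32 mm to -x, turn up 12 mm. The shaft leaves upward, or to -x once the collar is lifted over 15 mm. The free tip hangs 43 mm above the foot.
- heater_red: Fixed white dry-block heater with the RED spot (place and yaw vary: left or right, near or far). Housing 104 x 104 mm; on it an aluminium block 84 x 84 mm, upper face 80 mm above the table, with four empty wells of 18 mm diameter at (+-28, +-28) mm. Red stripe on the front (-x) panel. Origin on the table under its centre.
- heater_red_spot (a point): Centre of the red spot, a flat disc of 20 mm diameter in the middle of the aluminium block's upper face, 80 mm above the table. z up.
- heater_blue: The same heater with a BLUE spot and stripe; not to be touched with the probe. Same sizes. Origin on the table under its centre.
- pipette_stand: Fixed obstacle of the room: a stand with round foot, post and two forked arms that reach 80 to 100 mm from the origin to +y and -y of the table, at 287 to 295 mm height; a pipette hangs at the left (+y) arm, up to about 0.35 m high. Origin on the table near the post. Pass in front of it (robot side) or over it.
- timer: Bystander: green bench timer, 66 x 92 x 28 mm, origin under its centre.
- beaker: Bystander: clear plastic beaker, 77 mm diameter, 93 mm high, origin under its centre.
- vial_a: Bystander: small vial with blue cap, 23 mm diameter, 43 mm high, origin under its centre.
- vial_b: Bystander: small vial with red cap, 23 mm diameter, 43 mm high, origin under its centre.
- marker: Bystander: marker pen lying on the table, 135 mm long along its y, 17 mm thick, origin under its centre.
Mind the look-alikes: they are no part of the job. What is meant by the probe is not purple, and is the smaller of those in its own colour.

How it is judged:
By the outcome, as a careful person would: the job done as asked, in the order asked, and still so for the second after the job is handed in, while the arm keeps its last pose, push and grip.
It also fails if it takes over 51 s, if anything falls off the work surface, if the arm or the gripper's body presses on something with over 40 N, if the wrist force passes 120 N, or if a joint passes its speed limit or range.

## Working session

There is one attempt and no reset: what is moved stays moved. The work goes in short steps, Python scripts to look and compute and a tool call to move; the robot and the scene stay as the last step left them, time stands still between calls to the robot, and variables do not carry over. Pictures are saved under pics/ and viewed, and the job is handed in when it is done.

Besides the shell and the picture viewer there is one more tool, called after "Request:" as name([rows], argument=value, ...), one row to a line, values as JSON. drive_tool: Moves the arm, as the interface text tells. Its arguments: {"type":"object","properties":{"plan":{"type":"array","items":{"type":"array"}},"grip_force":{"type":"number"}},"required":["plan"]}

```bash
mkdir -p pics
cat > h.py <<'E'
from workcell import monitor, eyes, job
import numpy as np, cv2
def snap(name,tag):
    p,d=eyes.camera(name); np.savez(f'pics/{tag}.npz',p=p,d=d)
    cv2.imwrite(f'pics/{tag}.png',cv2.cvtColor(p,cv2.COLOR_RGB2BGR)); return p,d
def load(tag):
    z=np.load(f'pics/{tag}.npz'); return z['p'],z['d']
def world(name,u,v,z):
    c=eyes.camera_params(name); T=np.linalg.inv(np.array(c['extrinsics']))
    P=np.stack([(u-c['cx'])/c['fx']*z,(v-c['cy'])/c['fy']*z,z,np.ones_like(z)],-1)
    return (P@T.T)[...,:3]
def cloud(name,d):
    v,u=np.mgrid[0:384,0:512].astype(float); return world(name,u,v,d.astype(float))
def crop(tag,u0,v0,u1,v1,s,out):
    p,_=load(tag); c=cv2.resize(p[v0:v1,u0:u1],None,fx=s,fy=s,interpolation=cv2.INTER_CUBIC)
    cv2.imwrite(f'pics/{out}.png',cv2.cvtColor(c,cv2.COLOR_RGB2BGR))
E
python3 - <<'E'
from h import *
snap('scene','s0');snap('side','d0');print(monitor.get_obs())
for n in('scene','side','wrist'):print(eyes.camera_params(n))
E
```

```text
{'time': 0.1, 'q': array([ 6.54903217e+01,  5.00877306e+00,  1.00386520e+01,  9.50988062e+01,
       -1.28990026e-03,  9.00019791e+01]), 'qd': array([-0.05573593, -0.04279365,  0.1954591 ,  0.02578708, -0.06628975,
       -0.02137915]), 'joint_efforts': array([-1.49398966e-04, -5.21557796e+01,  4.65653515e+01,  1.59937749e-02,
        7.17857091e-06, -2.85870911e-06]), 'ee_pos': array([0.22809874, 0.50027876, 0.25264297]), 'tcp_rot': array([-1.79931073e+02,  1.29228018e-03,  1.55488344e+02]), 'wrist_force': array([-0.65795791,  0.59530579,  0.0371838 ]), 'torque': array([-0.04096497, -0.03753544, -0.01948895]), 'opening': 0.08550292079817734}
{'fx': 400.7725524931748, 'fy': 400.7725524931748, 'cx': 254.45736722797673, 'cy': 204.02309960995893, 'extrinsics': array([[ 0.44185721, -0.89704594, -0.00841296, -0.30893133],
       [-0.65230071, -0.31483695, -0.68947913,  0.45142053],
       [ 0.61584575,  0.31013911, -0.72425668,  0.83830634],
       [ 0.        ,  0.        ,  0.        ,  1.        ]])}
{'fx': 373.6469409563074, 'fy': 373.6469409563074, 'cx': 256.31830169224656, 'cy': 195.73731673753002, 'extrinsics': array([[ 0.37165296, -0.9282816 ,  0.01293622, -0.27456698],
       [-0.74484953, -0.30647233, -0.59268363,  0.49184464],
       [ 0.55414191,  0.21063709, -0.80533146,  0.95317586],
       [ 0.        ,  0.        ,  0.        ,  1.        ]])}
{'fx': 265.5524063908855, 'fy': 265.5524063908855, 'cx': 254.81003429936206, 'cy': 194.22065431932774, 'mount': array([[ 2.86739867e-04, -9.48626101e-01, -3.16399177e-01,
         8.07204702e-02],
       [ 9.99999919e-01,  1.82975870e-04,  3.57662618e-04,
         3.26003200e-04],
       [-2.81394680e-04, -3.16399254e-01,  9.48626077e-01,
        -1.20091293e-01],
       [ 0.00000000e+00,  0.00000000e+00,  0.00000000e+00,
         1.00000000e+00]])}
```

View pics/s0.png

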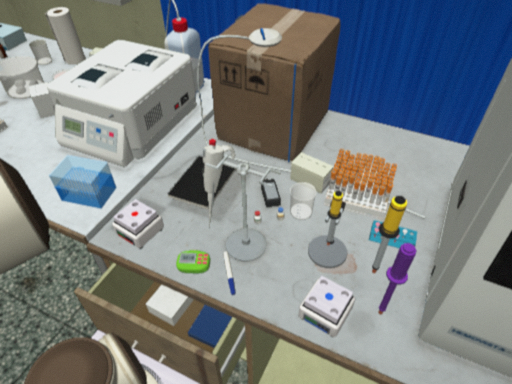

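View pics/d0.png

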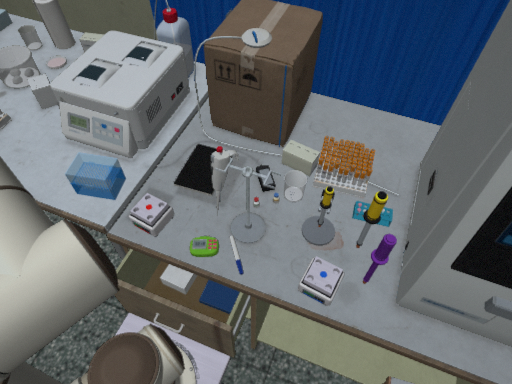

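Run:
```python
from h import *
crop('s0',280,170,440,330,4,'c1'); crop('s0',100,180,180,260,6,'c2')
C=cloud('scene',load('s0')[1])
for u,v in [(337,195),(336,205),(334,212),(396,203),(398,255),(134,214),(327,250),(330,297),(245,243),(213,155),(285,167),(340,160)]:print(u,v,C[v,u].round(3))
```

```text
337 195 [ 0.593 -0.27   0.248]
336 205 [ 0.588 -0.274  0.22 ]
334 212 [ 0.59  -0.272  0.192]
396 203 [ 0.596 -0.4    0.277]
398 255 [ 0.486 -0.437  0.242]
134 214 [0.443 0.252 0.08 ]
327 250 [ 0.615 -0.269  0.009]
330 297 [ 0.432 -0.331  0.079]
245 243 [ 0.526 -0.056  0.023]
213 155 [0.524 0.019 0.317]
285 167 [ 0.899 -0.019 -0.001]
340 160 [ 0.892 -0.203  0.103]
```

View pics/c1.png

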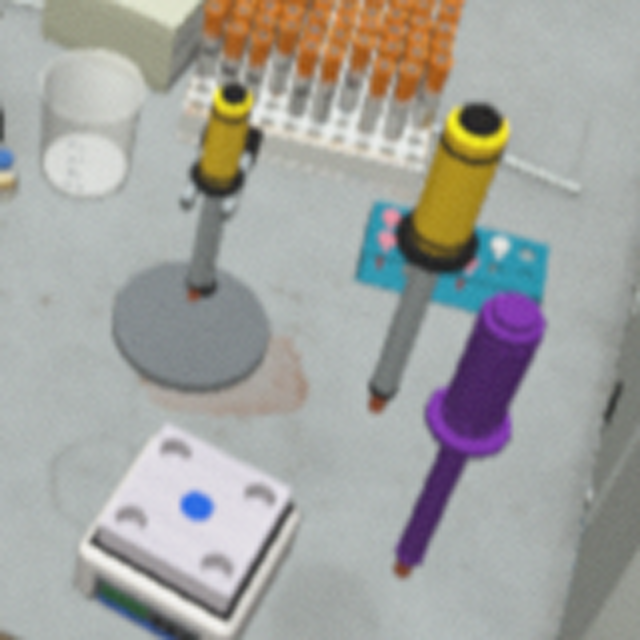

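View pics/c2.png

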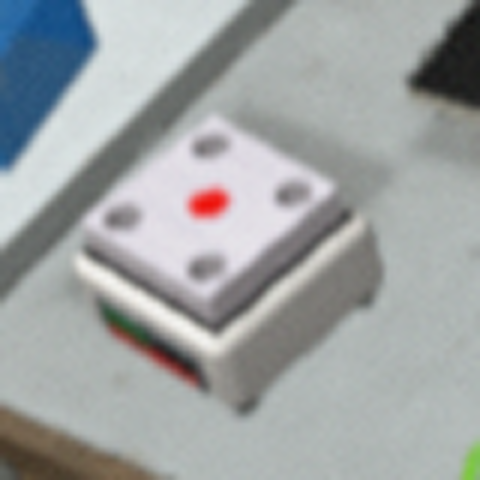

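Run:
```python
from h import *
from scipy.optimize import least_squares
for n,t in(('scene','s0'),('side','d0')):
    p,d=load(t);C=cloud(n,d);h=cv2.cvtColor(p,cv2.COLOR_RGB2HSV);H,S,V=[h[...,i].astype(int) for i in range(3)]
    near=(abs(C[...,0]-.6)<.06)&(abs(C[...,1]+.27)<.06)
    m=(H>15)&(H<35)&(S>120)&(V>70)&near&(C[...,2]>.18)&(C[...,2]<.246)
    P=C[m]; 
    def circ(P,r):
        f=lambda x:np.hypot(P[:,0]-x[0],P[:,1]-x[1])-r
        return least_squares(f,P[:,:2].mean(0)+[.008,0.004],loss='soft_l1',f_scale=.002).x
    print(n,'yellow',len(P),circ(P,.012).round(4), P[:,:2].mean(0).round(4))
    for a,b in((.181,.21),(.21,.246)):
        Q=P[(P[:,2]>a)&(P[:,2]<b)];print('  ',a,len(Q),circ(Q,.012).round(4))
    m=near&(C[...,2]>.070)&(C[...,2]<.165)&(np.hypot(C[...,0]-.6,C[...,1]+.27)<.03);P=C[m];print(' shaft',len(P),circ(P,.006).round(4))
    # foot
    m=(abs(C[...,2]-.012)<.005)&(abs(C[...,0]-.6)<.08)&(abs(C[...,1]+.27)<.08)&(V<140);P=C[m];print(' foot',len(P),P.min(0).round(3),P.max(0).round(3),P.mean(0).round(4))
    # gray things at fork height
    m=near&(C[...,2]>.160)&(C[...,2]<.195)&(S<80);print(np.c_[np.argwhere(m)[:,::-1],C[m].round(3)][:60:2])
    for nm,x,y,lo in(('red',.44,.25,None),('blue',.43,-.33,None)):
        mm=(S>150)&(abs(C[...,0]-x)<.05)&(abs(C[...,1]-y)<.05)&(C[...,2]>.072)&(((H<8)|(H>172)) if nm=='red' else (abs(H-112)<15))
        v,u=np.nonzero(mm);print(nm,len(u),u.mean(),v.mean(),C[mm].mean(0).round(4))
        # ray with z=.08
        c=eyes.camera_params(n);T=np.linalg.inv(c['extrinsics']);r=T[:3,:3]@[(u.mean()-c['cx'])/c['fx'],(v.mean()-c['cy'])/c['fy'],1];o=T[:3,3];print('  ray',(o+r*(.08-o[2])/r[2]).round(4))
```

```text
scene yellow 185 [ 0.5992 -0.271 ] [ 0.5897 -0.2726]
   0.181 76 [ 0.5992 -0.271 ]
   0.21 109 [ 0.5992 -0.2709]
 shaft 111 [ 0.5986 -0.2713]
 foot 319 [ 0.559 -0.324  0.007] [ 0.661 -0.223  0.016] [ 0.5993 -0.2848  0.0102]
[[ 3.43e+02  2.02e+02  6.48e-01 -2.79e-01  1.77e-01]
 [ 3.42e+02  2.03e+02  6.45e-01 -2.77e-01  1.75e-01]
 [ 3.44e+02  2.03e+02  6.45e-01 -2.82e-01  1.77e-01]
 [ 3.42e+02  2.04e+02  6.41e-01 -2.79e-01  1.76e-01]
 [ 3.44e+02  2.04e+02  6.43e-01 -2.83e-01  1.76e-01]
 [ 3.30e+02  2.05e+02  6.25e-01 -2.52e-01  1.74e-01]
 [ 3.43e+02  2.05e+02  6.41e-01 -2.82e-01  1.73e-01]
 [ 3.45e+02  2.05e+02  6.49e-01 -2.85e-01  1.68e-01]
 [ 3.42e+02  2.06e+02  6.35e-01 -2.81e-01  1.75e-01]
 [ 3.44e+02  2.06e+02  6.36e-01 -2.85e-01  1.76e-01]
 [ 3.41e+02  2.07e+02  6.29e-01 -2.80e-01  1.76e-01]
 [ 3.43e+02  2.07e+02  6.32e-01 -2.84e-01  1.76e-01]
 [ 3.30e+02  2.08e+02  6.18e-01 -2.55e-01  1.72e-01]
 [ 3.42e+02  2.08e+02  6.28e-01 -2.83e-01  1.75e-01]
 [ 3.44e+02  2.08e+02  6.36e-01 -2.86e-01  1.69e-01]
 [ 3.40e+02  2.09e+02  6.26e-01 -2.79e-01  1.71e-01]
 [ 3.42e+02  2.09e+02  6.27e
[... 2227 characters left out ...]
 -2.55e-01  1.78e-01]
 [ 3.30e+02  2.04e+02  6.02e-01 -2.82e-01  1.79e-01]
 [ 3.20e+02  2.05e+02  5.89e-01 -2.56e-01  1.77e-01]
 [ 3.22e+02  2.05e+02  5.91e-01 -2.62e-01  1.78e-01]
 [ 3.31e+02  2.05e+02  6.03e-01 -2.86e-01  1.74e-01]
 [ 3.20e+02  2.06e+02  5.87e-01 -2.57e-01  1.74e-01]
 [ 3.22e+02  2.06e+02  5.87e-01 -2.63e-01  1.77e-01]
 [ 3.28e+02  2.06e+02  5.94e-01 -2.79e-01  1.77e-01]
 [ 3.30e+02  2.06e+02  5.95e-01 -2.84e-01  1.79e-01]
 [ 3.20e+02  2.07e+02  5.84e-01 -2.58e-01  1.74e-01]]
red 19 148.57894736842104 206.57894736842104 [0.4458 0.2531 0.0805]
  ray [0.4461 0.2534 0.08  ]
blue 28 323.07142857142856 273.92857142857144 [ 0.433  -0.3254  0.0795]
  ray [ 0.4328 -0.3254  0.08  ]
```

Candidates are small yellow (336,205), large yellow (397,215) and purple (402,265). The small yellow one is meant: it hangs in the fork, its top is at about 0.25 m as expected, and it is not purple. The enlarged crop confirms it. The red-spot heater is at (134,214). The probe is at about (0.600, -0.270) and the spot at about (0.4455, 0.253).

Request:
drive_tool([
  [0.8, [0.013, -0.05, 0.008], -9],
  [0.8, [0.013, -0.05, 0.008], -9],
  [0.8, [0.013, -0.05, 0.008], -9],
  [0.8, [0.013, -0.05, 0.008], -9],
  [0.8, [0.013, -0.05, 0.008], -9],
  [0.8, [0.013, -0.05, 0.008], -9],
  [0.8, [0.013, -0.05, 0.008], -9],
  [0.8, [0.013, -0.05, 0.008], -9],
  [0.8, [0.013, -0.05, 0.008], -9],
  [0.8, [0.013, -0.05, 0.008], -9],
], grip_force=50)

```text
time: 1.35
ee_pos: [0.3581, -0.0013, 0.3335]
tcp_rot: [180.0, -0.0, 65.2]
wrist_force: [1.2, 1.0, 0.6]
opening: 0.0684
```

Request:
drive_tool([
  [0.8, [0.01, -0.05, 0], 0],
  [0.8, [0.01, -0.05, 0], 0],
  [0.8, [0.01, -0.05, 0], 0],
  [0.8, [0.035, -0.03, 0], 0],
  [0.8, [0.04, -0.022, 0], 0],
  [0.8, [0.045, -0.022, 0], 0],
  [0.8, [0.045, -0.022, 0], 0],
  [0.8, [0.03, -0.014, 0], 0],
  [0.8, [0.017, -0.009, 0], 0],
  [0.8, [0, 0, 0], 0],
])

```text
time: 2.6
ee_pos: [0.6009, -0.269, 0.3313]
tcp_rot: [-179.8, 0.0, 65.5]
wrist_force: [0.2, 0.2, 0.2]
opening: 0.0682
```

Run:
```python
from h import *
o=monitor.get_obs();print(o['ee_pos'],o['tcp_rot'],o['q'])
p,d=snap('wrist','w1')
np.savez('pics/w1o.npz',pos=o['ee_pos'],rot=o['tcp_rot'])
from scipy.spatial.transform import Rotation as R
c=eyes.camera_params('wrist');T=np.eye(4);T[:3,:3]=R.from_euler('xyz',o['tcp_rot'],degrees=True).as_matrix();T[:3,3]=o['ee_pos'];T=T@c['mount']
v,u=np.mgrid[0:384,0:512].astype(float)
P=np.stack([(u-c['cx'])/c['fx']*d,(v-c['cy'])/c['fy']*d,d,np.ones_like(d)],-1)@T.T;P=P[...,:3]
h=cv2.cvtColor(p,cv2.COLOR_RGB2HSV).astype(int)
m=(h[...,0]>15)&(h[...,0]<35)&(h[...,1]>120)&(np.hypot(P[...,0]-.6,P[...,1]+.27)<.03)&(P[...,2]>.185)&(P[...,2]<.245)
Q=P[m];print(len(Q))
from scipy.optimize import least_squares
print(least_squares(lambda x:np.hypot(Q[:,0]-x[0],Q[:,1]-x[1])-.012,[.6,-.27],loss='soft_l1',f_scale=.002).x)
m=(np.hypot(P[...,0]-.6,P[...,1]+.27)<.015)&(P[...,2]>.247);Q=P[m];print(len(Q),Q.mean(0))
```

```text
[ 0.60093781 -0.26898234  0.33130318] [-1.79849552e+02  1.79555218e-03  6.54831652e+01] [-2.41131998e+01  2.51816943e+01  4.36309895e+01  1.08599752e+02
 -7.35643798e-04  9.04036383e+01]
451
[ 0.59970039 -0.26971272]
3198 [ 0.60449259 -0.25975841  0.37675936]
```

View pics/w1.png

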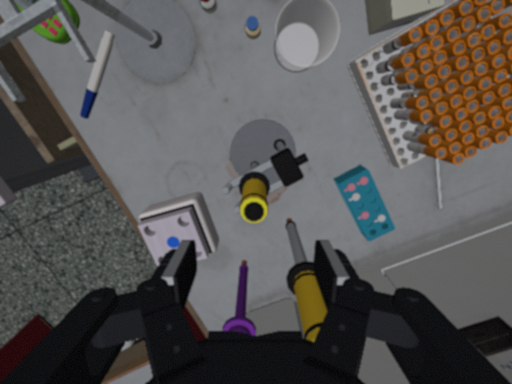

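Request:
drive_tool([
  [0.8, [-0.001, -0.001, -0.03], 0],
  [0.8, [0, 0, -0.03], 0],
  [0.8, [0, 0, -0.025], 0],
  [0.8, [0, 0, -0.02], 0],
  [0.8, [0, 0, 0], 0],
  [0, [0, 0, 0], 0],
  [0, [0, 0, 0], 0],
  [0, [0, 0, 0], 0],
  [0, [0, 0, 0], 0],
  [0, [0, 0, 0], 0],
], grip_force=50)

```text
time: 3.9
ee_pos: [0.5993, -0.2696, 0.2295]
tcp_rot: [179.9, -0.0, 65.5]
wrist_force: [-0.9, 0.3, 6.2]
opening: 0.0228
```

Run:
```python
from h import *
o=monitor.get_obs();print(o['ee_pos'],o['tcp_rot'],o['wrist_force'],o['opening'])
snap('scene','s1');crop('s1',270,130,430,270,4,'c3')
```

```text
[ 0.59934429 -0.2696383   0.22949413] [ 1.79910038e+02 -2.72292046e-03  6.54872349e+01] [-0.8592342   0.3372513   6.24239724] 0.022794746117073245
```

View pics/c3.png

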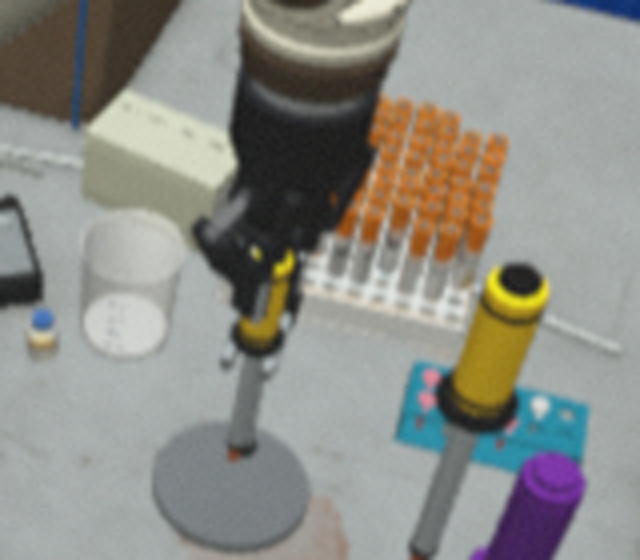

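Request:
drive_tool([
  [0, [0, 0, 0.01], 0],
  [0, [0, 0, 0.015], 0],
  [0, [0, 0, 0.02], 0],
  [0, [0, 0, 0.025], 0],
  [0, [0, 0, 0.025], 0],
  [0, [0, 0, 0.025], 0],
  [0, [0, 0, 0.02], 0],
  [0, [0, 0, 0.01], 0],
  [0, [0, 0, 0], 0],
  [0, [0, 0, 0], 0],
])

```text
time: 5.2
ee_pos: [0.5993, -0.2696, 0.3776]
tcp_rot: [-179.9, 0.0, 65.5]
wrist_force: [0.4, -0.2, -2.0]
opening: 0.023
```

Run:
```python
from h import *
o=monitor.get_obs();print(o['ee_pos'],o['tcp_rot'],o['wrist_force'],o['opening'],o['q'])
snap('scene','s2');snap('side','d2');crop('s2',270,90,430,270,4,'c4')
p,d=load('d2');c=cv2.resize(p[60:260,250:420],None,fx=3,fy=3,interpolation=cv2.INTER_CUBIC);cv2.imwrite('pics/c5.png',c[...,::-1])
```

```text
[ 0.5992799  -0.26962428  0.37756018] [-1.79946021e+02  6.80857664e-04  6.54892296e+01] [ 0.412021   -0.21340898 -1.99052692] 0.023049455361319457 [-2.42234720e+01  2.94567657e+01  5.53543227e+01  1.15951539e+02
 -4.10180984e-04  9.02872989e+01]
```

View pics/c4.png

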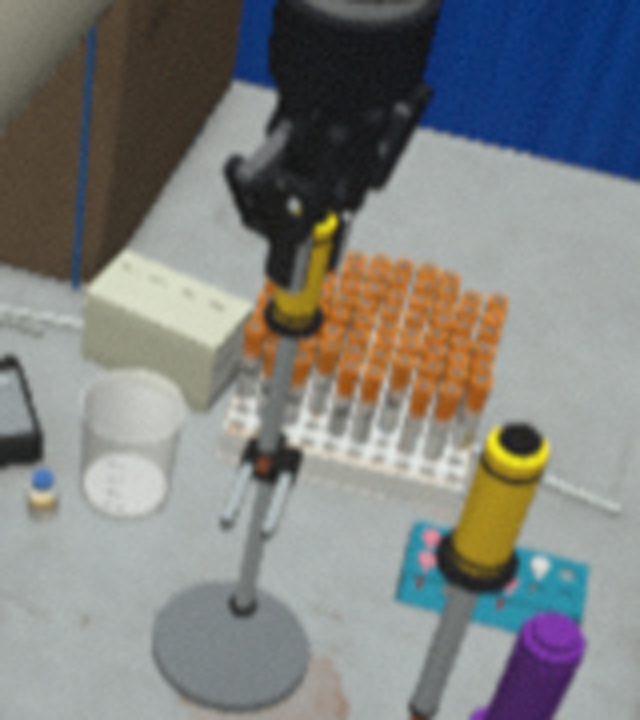

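View pics/c5.png

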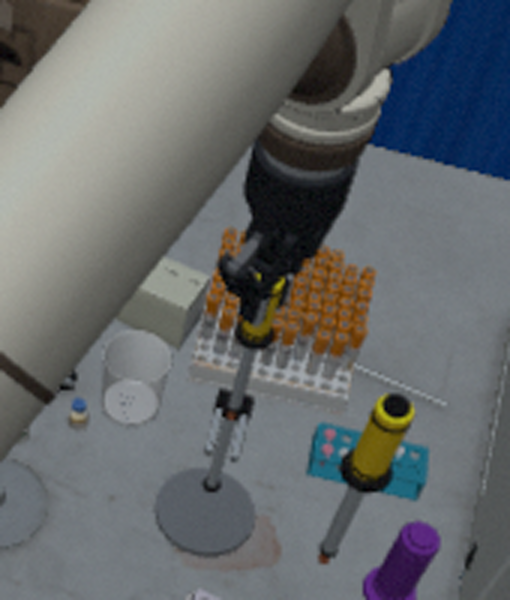

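```bash
cat > m.py <<'E'
from h import *
from scipy.optimize import least_squares
def probe(n,t,x,y,zt):
    p,d=load(t);C=cloud(n,d)
    r=np.hypot(C[...,0]-x,C[...,1]-y)
    out=[]
    for a,b in((zt+.018,zt+.06),(zt+.06,zt+.11)):
        P=C[(r<.02)&(C[...,2]>a)&(C[...,2]<b)]
        if len(P)<8: print(n,a,'few',len(P));continue
        s=least_squares(lambda q:np.hypot(P[:,0]-q[0],P[:,1]-q[1])-.006,P[:,:2].mean(0)+[.004,.002],loss='soft_l1',f_scale=.0015).x
        print(n,'shaft z',P[:,2].mean().round(3),len(P),s.round(4))
    h=cv2.cvtColor(p,cv2.COLOR_RGB2HSV).astype(int)
    cm=((h[...,0]<15)|(h[...,0]>172))&(h[...,1]>90)&(r<.02)&(C[...,2]>zt-.012)&(C[...,2]<zt+.03);v,u=np.nonzero(cm);P=C[cm]
    print(n,'copper',len(P),P.mean(0).round(4) if len(P) else '',P[:,2].min() if len(P) else '', P[:,2].max() if len(P) else '')
    print(np.c_[u,v].tolist()[:20])
    col=(h[...,2]<60)&(r<.025)&(C[...,2]>zt+.1)&(C[...,2]<zt+.14);print(' collar z',np.percentile(C[col][:,2],[0,5,50,95,100]).round(4) if col.any() else None, col.sum())
E
python3 - <<'E'
from m import *
probe('scene','s2',.599,-.27,.203);probe('side','d2',.599,-.27,.203)
E
```

```text
scene shaft z 0.243 63 [ 0.5984 -0.2709]
scene shaft z 0.288 84 [ 0.5985 -0.2713]
scene copper 16 [ 0.5954 -0.2716  0.2092] 0.2020404414904916 0.2189014189939663
[[335, 204], [336, 204], [337, 204], [334, 205], [335, 205], [336, 205], [337, 205], [334, 206], [335, 206], [336, 206], [337, 206], [334, 207], [335, 207], [336, 207], [335, 208], [336, 208]]
 collar z [0.3233 0.3256 0.3272 0.3285 0.3305] 36
side shaft z 0.241 43 [ 0.6003 -0.2693]
side shaft z 0.287 51 [ 0.6005 -0.2691]
side copper 8 [ 0.5976 -0.2693  0.2078] 0.20327884901379156 0.21430760875446397
[[326, 197], [327, 197], [328, 197], [326, 198], [327, 198], [328, 198], [326, 199], [327, 199]]
 collar z [0.3063 0.3204 0.3276 0.3324 0.3347] 59
```

Request:
drive_tool([
  [0, [-0.015, 0.005, 0], 0],
  [0, [-0.03, 0.01, 0], 0],
  [0, [-0.04, 0.015, 0], 0],
  [0, [-0.04, 0.02, 0], 0],
  [0, [-0.04, 0.02, 0], 0],
  [0, [-0.035, 0.03, 0], 0],
  [0, [-0.02, 0.04, 0], 0],
  [0, [-0.01, 0.04, 0], 0],
  [0, [0, 0.045, 0], 0],
  [0, [0, 0.045, 0], 0],
])

```text
time: 6.55
ee_pos: [0.3684, 0.0016, 0.3781]
tcp_rot: [180.0, -0.0, 65.4]
wrist_force: [0.5, -0.1, -1.9]
opening: 0.0225
```

Request:
drive_tool([
  [0, [0, 0.045, 0], 0],
  [0, [0, 0.045, 0], 0],
  [0, [0, 0.045, 0], 0],
  [0, [0, 0.04, 0], 0],
  [0, [0.02, 0.04, 0], 0],
  [0, [0.02, 0.02, 0], 0],
  [0, [0.02, 0.01, 0], 0],
  [0, [0.01, 0.005, 0], 0],
  [0, [0.005, 0.003, 0], 0],
  [0, [0, 0, 0], 0],
])

```text
time: 7.8
ee_pos: [0.444, 0.2532, 0.3783]
tcp_rot: [-180.0, 0.0, 65.5]
wrist_force: [0.7, 0.0, -1.8]
opening: 0.0228
```

Run:
```python
from m import *
o=monitor.get_obs();print(o['ee_pos'],o['tcp_rot'],o['wrist_force'],o['opening'],o['q'])
e=o['ee_pos'];snap('scene','s3');snap('side','d3')
probe('scene','s3',e[0],e[1],e[2]-.1745);probe('side','d3',e[0],e[1],e[2]-.1745)
```

```text
[0.44402763 0.25317257 0.37834721] [-1.79994113e+02  4.85956453e-03  6.54683032e+01] [ 0.69667599  0.02076855 -1.78196914] 0.022808446206788596 [2.96896255e+01 4.65221815e+00 2.41189405e+01 1.09474107e+02
 1.93473559e-03 1.44221323e+02]
scene shaft z 0.243 65 [0.4429 0.2516]
scene shaft z 0.289 86 [0.4433 0.2516]
scene copper 5 [0.4404 0.2474 0.2147] 0.20905331043738062 0.21998727941437013
[[122, 179], [123, 179], [123, 180], [123, 181], [124, 181]]
 collar z [0.3249 0.3262 0.3285 0.3344 0.3359] 40
side shaft z 0.243 46 [0.4456 0.2536]
side shaft z 0.288 55 [0.4458 0.2536]
side copper 5 [0.4427 0.2519 0.2094] 0.205696397569486 0.21346263741314664
[[139, 181], [138, 182], [139, 182], [138, 183], [139, 183]]
 collar z [0.3114 0.3244 0.3284 0.3325 0.3373] 50
```

View pics/s3.png

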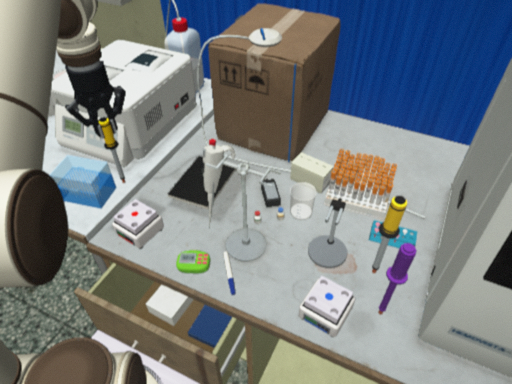

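The probe hangs vertical within 1 mm of the red spot. I'll descend to about 20 mm above it.

Request:
drive_tool([
  [0, [0.001, 0, -0.01], 0],
  [0, [0, 0, -0.02], 0],
  [0, [0, 0, -0.025], 0],
  [0, [0, 0, -0.02], 0],
  [0, [0, 0, -0.015], 0],
  [0, [0, 0, -0.01], 0],
  [0, [0, 0, 0], 0],
  [0, [0, 0, 0], 0],
])

```text
time: 8.9
ee_pos: [0.4452, 0.2535, 0.2789]
tcp_rot: [180.0, -0.0, 65.5]
wrist_force: [-0.2, 0.3, -1.9]
opening: 0.0227
```

Run:
```python
from m import *
o=monitor.get_obs();print(o['ee_pos'],o['tcp_rot'],o['wrist_force'],o['opening'])
e=o['ee_pos'];snap('scene','s4');snap('side','d4');snap('wrist','w4')
probe('scene','s4',e[0],e[1],e[2]-.1745);probe('side','d4',e[0],e[1],e[2]-.1745)
crop('s4',95,150,175,250,7,'c6');crop('d4',110,150,190,250,7,'c7')
```

```text
[0.44524599 0.25346141 0.27886028] [ 1.79972379e+02 -3.84524759e-02  6.54881760e+01] [-0.16019239  0.31923848 -1.93774497] 0.022731008255032353
scene shaft z 0.144 49 [0.4445 0.2519]
scene shaft z 0.189 67 [0.4442 0.2519]
scene copper 4 [0.4426 0.2481 0.1148] 0.11023745948127528 0.12116766734339623
[[132, 205], [132, 206], [133, 206], [132, 207]]
 collar z [0.2249 0.2257 0.2283 0.2303 0.2305] 28
side shaft z 0.143 39 [0.4466 0.254 ]
side shaft z 0.189 43 [0.447  0.2541]
side copper 3 [0.4439 0.2525 0.1102] 0.1080390983653593 0.11458574062539073
[[146, 201], [146, 202], [147, 202]]
 collar z [0.2088 0.2235 0.2288 0.2315 0.2325] 44
```

View pics/c6.png

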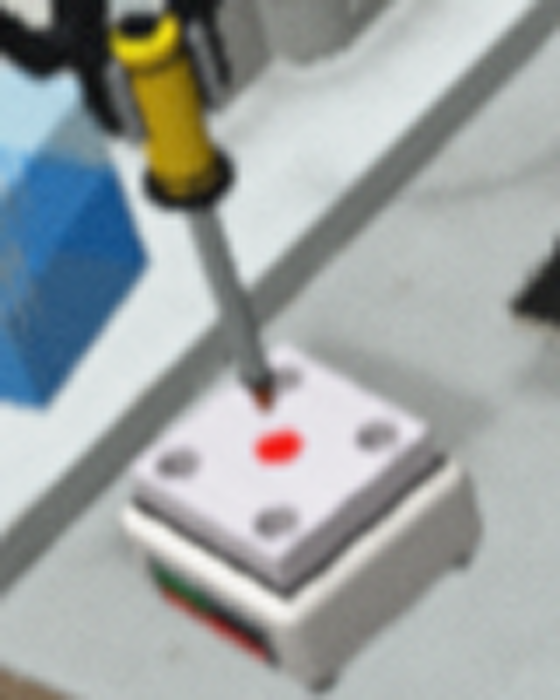

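View pics/c7.png

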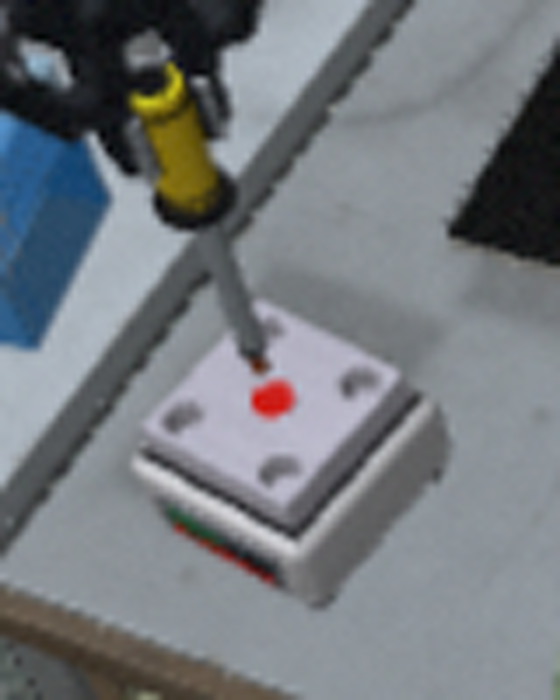

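View pics/w4.png

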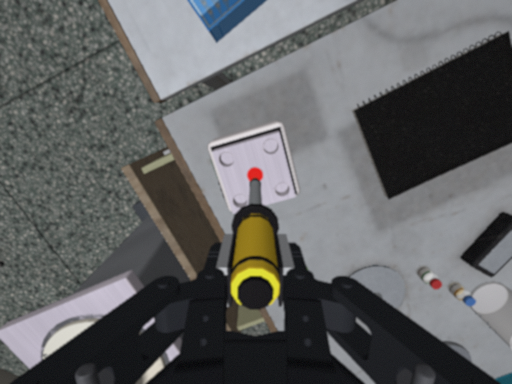

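Request:
drive_tool([
  [0, [0, 0, -0.005], 0],
  [0, [0, 0, -0.006], 0],
  [0, [0, 0, -0.005], 0],
  [0, [0, 0, -0.002], 0],
  [0, [0, 0, 0], 0],
  [0, [0, 0, 0], 0],
])

```text
time: 9.8
ee_pos: [0.4452, 0.2535, 0.2604]
tcp_rot: [180.0, -0.0, 65.5]
wrist_force: [0.1, 0.7, -2.0]
opening: 0.0231
```

Request:
drive_tool([
  [0, [0, 0, -0.001], 0],
  [0, [0, 0, -0.001], 0],
  [0, [0, 0, -0.001], 0],
  [0, [0, 0, -0.001], 0],
  [0, [0, 0, 0], 0],
  [0, [0, 0, 0], 0],
])

```text
time: 10.55
ee_pos: [0.4452, 0.2535, 0.2563]
tcp_rot: [180.0, -0.0, 65.5]
wrist_force: [0.6, -0.9, -0.6]
opening: 0.023
```

Request:
drive_tool([
  [0, [0, 0, -0.001], 0],
  [0, [0, 0, -0.001], 0],
  [0, [0, 0, 0], 0],
  [0, [0, 0, 0], 0],
  [0, [0, 0, 0], 0],
])

```text
time: 11.18
ee_pos: [0.4452, 0.2535, 0.2544]
tcp_rot: [180.0, -0.0, 65.5]
wrist_force: [0.1, -1.0, 0.2]
opening: 0.0228
```

Request:
drive_tool([
  [0, [0, 0, -0.001], 0],
  [0, [0, 0, -0.001], 0],
  [0, [0, 0, -0.001], 0],
  [0, [0, 0, 0], 0],
  [0, [0, 0, 0], 0],
  [0, [0, 0, 0], 0],
])

```text
time: 11.92
ee_pos: [0.4452, 0.2534, 0.2514]
tcp_rot: [180.0, -0.0, 65.5]
wrist_force: [-0.0, -0.2, 2.0]
opening: 0.0227
```

Request:
drive_tool([
  [0, [0, 0, -0.001], 0],
  [0, [0, 0, -0.001], 0],
  [0, [0, 0, -0.001], 0],
  [0, [0, 0, 0], 0],
  [0, [0, 0, 0], 0],
  [0, [0, 0, 0], 0],
])

```text
time: 12.68
ee_pos: [0.4452, 0.2534, 0.2484]
tcp_rot: [180.0, -0.0, 65.5]
wrist_force: [-0.1, 0.1, 5.2]
opening: 0.0228
```

Run:
```python
from m import *
f=[]
for i in range(4):
    snap('scene','s5') if i%2==0 else snap('side','d5'); o=monitor.get_obs();f.append(np.r_[o['wrist_force'],o['ee_pos']])
print(np.array(f).round(4))
e=o['ee_pos']
probe('scene','s5',e[0],e[1],e[2]-.168);probe('side','d5',e[0],e[1],e[2]-.168)
crop('s5',105,165,165,235,8,'c8');crop('d5',120,165,180,235,8,'c9')
```

```text
[[-0.6406 -0.4341  3.9482  0.4452  0.2534  0.2484]
 [ 0.0725 -1.2649  4.3428  0.4452  0.2534  0.2483]
 [ 0.2904 -0.1413  4.3505  0.4452  0.2535  0.2483]
 [ 0.3858  0.1003  3.9923  0.4452  0.2534  0.2483]]
scene shaft z 0.12 48 [0.4437 0.2521]
scene shaft z 0.162 55 [0.4444 0.2518]
scene copper 21 [0.4437 0.2509 0.0809] 0.07572423699821662 0.0903643082781983
[[135, 212], [136, 212], [137, 212], [132, 213], [133, 213], [134, 213], [135, 213], [136, 213], [137, 213], [131, 214], [132, 214], [133, 214], [134, 214], [135, 214], [136, 214], [137, 214], [132, 215], [133, 215], [134, 215], [135, 215]]
 collar z [0.1955 0.196  0.1985 0.2023 0.204 ] 30
side shaft z 0.12 36 [0.4466 0.2535]
side shaft z 0.16 34 [0.4474 0.254 ]
side copper 22 [0.4439 0.2512 0.0812] 0.07387398205984008 0.09318550643429513
[[149, 205], [150, 205], [151, 205], [146, 206], [149, 206], [150, 206], [151, 206], [146, 207], [147, 207], [148, 207], [149, 207], [150, 207], [151, 207], [146, 208], [147, 208], [148, 208], [149, 208], [150, 208], [151, 208], [147, 209]]
 collar z [0.193  0.1946 0.1982 0.2037 0.2044] 40
```

View pics/c8.png

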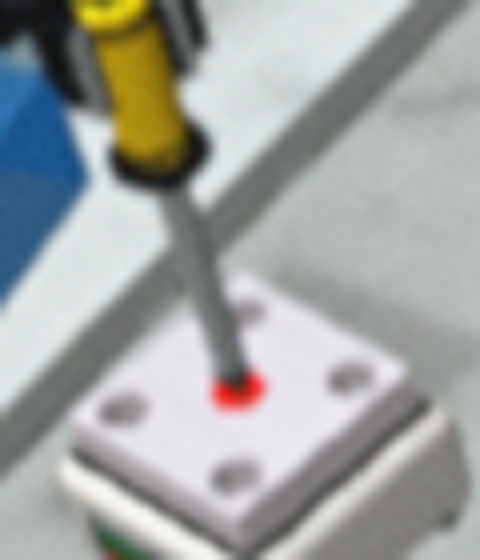

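View pics/c9.png

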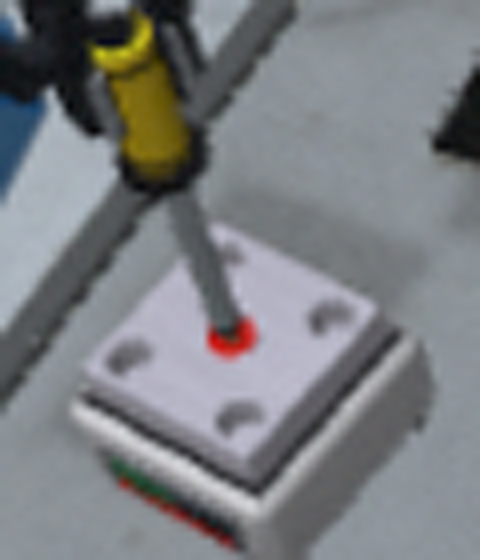

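Net push is about 6.1 N against a 6.3 N target, and travel since contact is about 6 mm. The tip is on the red spot in both views. I'll hold briefly to check it is steady.

Request:
drive_tool([
  [0, [0, 0, 0], 0],
  [0, [0, 0, 0], 0],
  [0, [0, 0, 0], 0],
  [0, [0, 0, 0], 0],
  [0, [0, 0, 0], 0],
  [0, [0, 0, 0], 0],
  [0, [0, 0, 0], 0],
  [0, [0, 0, 0], 0],
])

```text
time: 13.88
ee_pos: [0.4452, 0.2534, 0.2483]
tcp_rot: [180.0, -0.0, 65.5]
wrist_force: [0.3, -0.8, 4.8]
opening: 0.0224
```

Run:
```python
from h import *
o=monitor.get_obs();print(o['ee_pos'],o['wrist_force'],o['opening'],o['time'])
job.job_done()
```

```text
[0.4451915  0.2534306  0.24829021] [ 0.2826324  -0.7939339   4.78701879] 0.022384535299262782 13.875
the job is handed in; nothing more can be done
```

I lifted the small yellow probe straight up off its fork and carried it in front of the pipette stand. I stood it upright on the red spot and pressed it in gently. I handed the job in at 13.9 s, still holding the probe there.

- **Push:** the net force was about 6.1 to 6.7 N, against about 6.3 N for half travel. The arm had moved down about 6 mm since contact. Force readings are noisy, varying by about 0.5 N.
- **Position:** both camera views show the tip on the red spot. The tool was within about 0.5 mm of the measured spot centre, and camera calibration is good to about 2 mm. The shaft fits suggested a tilt of about 1° at most.
- **Steadiness:** the tool position did not change over the last second, and the grip opening stayed at about 22 to 23 mm.
- **Disagreements:** the two cameras differed by about 2 mm on positions, and I used the average. While the fingers closed on the probe in the fork, the wrist read about 6 N. That was a light push of the probe onto the fork, and it was gone once the probe was lifted.

I saw no sign that the arm touched anything else. I didn't re-measure the bystander objects at the end.

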